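# Zero the optical power meter

### The job

Get the power meter ready and zero it: first stand the black beam trap upright on the breadboard in the beam between laser and sensor, squarely with its round mouth facing the laser so that the beam would enter the mouth, and let go of it. Then turn the meter's selector anticlockwise right back to its end stop, turn it clockwise exactly four clicks from there, let it go, and press the blue zero button fully down and release it. Leave the lens tube, the objective can and the screwdriver where they are.

Things in the scene. Friction and masses are not known exactly. Their poses are not given: they have to be found in the camera images.
- board: small black fixed breadboard, 100 (x) x 340 (y) x 12 mm high; origin at the centre of its underside. The beam runs along its own y axis above its centre line (x = 0, thin white line), 42 mm above its top, from the laser at +y to the sensor at -y. Free for the trap: y = -0.120 (sensor face) to +0.085 (laser front). Laser 60 mm, sensor 78 mm high above the board's top.
- laser_front (a point): centre of the front end (brass collar, red dot) of the laser head, a dark barrel 22 mm across lying along the board's y axis in an aluminium clamp; at (0, 0.085, 0.054) in the board's frame. It shines to the board's -y.
- trap: loose beam trap: black finned block 46 (x) x 28 (y) mm, 68 mm high, on a foot 54 x 44 x 6 mm, 0.16 kg; origin at the centre of its underside. Round mouth, 24 mm across with a bright rim, in its own +y face, centre 42 mm up. Grip it across 46 or 28 mm above the foot. Starts on the worktop in front of the board, mouth within 55 degrees of the way to face.
- trap_mid (a point): centre of the beam trap, 34 mm above its underside
- meter: power meter, a grey box fixed to the worktop, 190 (x) x 160 (y) mm, 55 mm high, with its controls on the top face; origin at the centre of its underside, +x away from the operator. Display (rising 3 mm) on the +x half of the top.
- selector_grip (a point): grip point of the selector: on its upright axis, 33 mm above the meter's top. Black bar knob: bar 42 mm long, 14 mm thick, 8 to 41 mm above the meter's top, on a disc 44 mm across and 9 mm high; grip across the 14 mm. The point turns with the knob: its own x axis is the pointer (white line on top of that end). White ticks on the panel mark its 8 positions.
- selector (a joint): selector angle: 0 at the anticlockwise end stop, growing clockwise seen from above to the other stop at 2.443. 8 click positions 0.349 rad (20 degrees) apart; let go, it snaps to the nearest. A click takes about 0.15 N m. At 0 the pointer is 80 degrees anticlockwise of the meter's x axis; at four clicks (1.396) it points along the meter's +x. Starts one to six clicks from 0.
- zero_top (a point): centre of the top of the blue zero button, 26 mm across, in a grey collar 42 mm across and 12 mm high; the button's top stands 21 mm above the meter's top when out; 78 mm from the selector's axis. Pressed straight down.
- zero (a joint): travel of the zero button: 0 out, 0.005 m fully down (about 5 N); springs back by itself
- lens_tube_mid (a point): centre of a loose black lens tube with a red cap, 32 mm across, 56 mm high, standing behind the meter: not to be moved
- can_mid (a point): centre of a loose black objective can with a white cap, 36 mm across, 61 mm high, standing between trap and meter: not to be moved
- driver_mid (a point): middle of a loose screwdriver with a blue handle, 182 mm long, 24 mm high, lying right of the trap by the drawer cabinet: not to be moved
Not all that is in view belongs to the job. Leave any green or red look-alike of the trap alone.

How it is judged (in metres and radians):
On the way, in this order (a step that is already met when the one before it is completed fails the run):
1. the trap stands in the beam between laser and sensor, mouth to the laser, and is let go (x of trap_mid in the frame of board between -0.01 and 0.01 m and y of trap_mid in the frame of board between -0.095 and 0.062 m and z of trap_mid in the frame of board between 0.04 and 0.052 m and angle between trap's own z axis and vertical below 0.1 rad and angle between the y axis of trap and the y axis of board, either way round below 0.21 rad and y of laser_front in the frame of trap above 0.015 m and linear speed of trap below 0.02 m/s and contact force between the fingers and trap below 0.2 N), for 0.3 s.
2. the selector is turned right back to its anticlockwise end stop (value of joint selector below 0.08 rad), for 0.1 s.
3. the selector rests four clicks from the end stop, let go (value of joint selector between 1.29626 and 1.49626 rad and velocity of joint selector between -0.1 and 0.1 rad/s and contact force between the fingers and selector below 0.2 N), for 0.2 s.
4. the zero button is pressed fully down, with the selector on the fourth click and the trap in the beam (all of step 1 and value of joint zero above 0.004 m and value of joint selector between 1.29626 and 1.49626 rad and velocity of joint selector between -0.1 and 0.1 rad/s), for 0.05 s.
At the end, for the whole second after the job is handed in: Trap at rest on the board between laser and sensor, centre within 10 mm of the beam line and -95 to +62 mm along it from the board's middle, upright within 0.1 rad, mouth to the laser within 0.21 rad; selector at the fourth click (1.396 within 0.1); zero button out (under 1.2 mm) (all of step 1 and value of joint selector between 1.29626 and 1.49626 rad and velocity of joint selector between -0.1 and 0.1 rad/s and value of joint zero below 0.0012 m); the robot touches nothing.
It fails at once if the lens tube, the objective can or the screwdriver is moved by more than 25 mm (distance of any of lens_tube_mid, can_mid, driver_mid from where it was at the start of the episode above 0.025 m).
It also fails if it takes over 72 s, if anything falls off the work surface, if the arm or the gripper's body presses on something with over 40 N, if the wrist force passes 120 N, or if a joint passes its speed limit or range.

### The arm

A 6-joint arm with a two-finger parallel gripper is mounted at the origin on a cart in front of the work surface, level with it; the furniture and walls round the work are solid. World frame = base frame: x ahead of the robot, y to its left, z up, the work surface at z = 0. Lengths are in mm, angles in degrees, forces in N, time in s.
With the tool pointing down it reaches from about 325 to 900 mm from the base axis. Payload 6.1 kg.
Tool frame: the origin (TCP) lies at the very end of the fingers, on their centre line; the grasp point (between the pads) lies 19 mm behind it; z points along the fingers, y is the line along which they close (so a half turn about z gives the same grasp; the last joint's range is limited). The gripper opens to 85 mm and grips with 20 to 120 N. Pads are 22 mm wide; open, the fingers measure 114 mm over their backs; the gripper's body (76 mm by 85 mm) begins 54 mm behind the grasp point. The pads swing forward as they close: fully open they stand 13 mm farther back than shut.
Start: joints at [69.666, 12.628, 87.462, -0, 79.91, -7.225], TCP at [141.754, 608.705, 231.3] pointing down, gripper open.
Joint ranges: [-170.65, 170.65], [-52.31, 119.04], [5.05, 147.46], [-71.25, 251.25], [11.57, 151.72], [-153.62, 153.62]. Speed limits (degrees/s): [147.25, 147.25, 172.46, 180, 180, 180].

### API

Orientations are given as [roll, pitch, yaw] about the fixed x, y, z axes, in that order (R = Rz(yaw) Ry(pitch) Rx(roll)).
In Python, from rig import ctrl gives the robot as it stands.
- The arm moves only by the shell command python3 -m jog 'ROWS' [OPENING]. ROWS is text: rows parted by semicolons, each of 6 numbers parted by spaces: the shift along the tool's x, y, z in mm, then the turn, a rotation vector about the tool's x, y, z in rad. A call has exactly 5 rows; each row shifts and turns the commanded pose from where the row before left it, along the tool's axes as they then stand; what a row does not reach is not made up. A row lasts 1/12 s, in which the tool goes at most 41.7 mm and 7.16 degrees, less where a joint would pass 70% of its speed; a pose out of reach is approached as far as the arm can. A call is refused whole if a number of a shift passes 41.7 or a number of a turn 0.125, either way. A call with a gripper value outside its range is refused whole. OPENING is the gripper's target within -1 to 1 (shut at 1, half-way at 0, fully open at -1), set as the call begins (- or left out, the last holds). The fingers move at their own pace and stop on an object; the grip force is fixed at half the most. Time passes only in rows, so rows that do not move let the fingers close, or fill a call up. It gives the time, the measured TCP pose, the force, the opening and the grip force at its end, in the units of the state.
- ctrl.state(): the state, without advancing time (a new reading comes with each control period).
- ctrl.grab_frame(name): name is "scene" or "side" or "wrist"; returns the picture (400x640x3 uint8, red, green, blue); there is no depth.
- ctrl.camera_info(name): a dict with "fov_y" (degrees; the focal length in pixels is half the picture's height over the tangent of half this angle, whatever the lens; pixels are square), "cx", "cy" (the principal point, pixels), "eye" and "attitude" of the camera in the world; the wrist camera has in their place "tool_from_camera" (4x4, takes a point from camera to tool coordinates, whose origin is the TCP and whose axes are the flange's). Camera axes: x right, y down, z forward; pixel columns grow to the right and rows downward; lengths in mm; the calibration is good to about 2 mm. The wrist camera is an equidistant fisheye: a pixel r from the principal point sees the ray r / f radians off the axis. A picture is of the moment at which its call begins: read the wrist's pose just before it. camera_info takes no time and is no camera call.
- ctrl.sign_off(): hands the job in; it is judged then, once.
Trained networks look in the newest picture that a camera, given by its name, has taken for a name from the list of things; names that differ only in an ending like _2 or _b are one class to them, and where a whole thing is asked for, a point or a joint stands for the part that bears it (a point fixed in the world has none). Each returns a list of dicts, best first, with "conf" (0 to 1); they miss things now and then, are a little off and sometimes report something else, mostly with a low value. They report only what shows in the picture. A call takes as long as a camera call. They do not tell look-alikes from the thing itself.
- ctrl.cut_out(label, camera): "mask" (400x640 bool, what is visible of it) and "position" ([row, column] as shares, 0 to 1, of the picture: columns of its width, rows of its height, amid what is visible of it).
- ctrl.place_of(label, camera): "position" ([row, column] as shares, 0 to 1, of the picture: columns of its width, rows of its height: a listed point, or the origin of a listed thing).
The state is a dict: "time_s": time; "qpos": joint angles; "qvel": joint speeds; "joint_torque": joint torques, N m; "eef_pos": TCP position; "ee_rot": TCP orientation; "wrist_force": force on the tool from outside, world axes, zero at the start; "ft_torque": the same for the moment, N m; "finger_gap": opening from 0.0 (shut) to 1.0 (fully open); "grip_force": force on a finger pad.
Only numpy, scipy, OpenCV 4.12 (cv2) and the standard library are available. Lean on these libraries where they do the work, as an engineer would, in place of code of your own. Each camera call takes 0.05 s, during which the arm holds its last target. There are 200 camera calls.

## Working session

There is one attempt and no reset: what is moved stays moved. The work goes in short steps, Python scripts to look and compute and a shell command to move; the robot and the scene stay as the last step left them, time stands still between calls to the robot, and variables do not carry over. Pictures are saved under pics/ and viewed, at most 10 in all, crops included, and the job is handed in when it is done.

```bash
ls; mkdir -p pics; cat > h.py <<'E'
import numpy as np, cv2
from rig import ctrl
from scipy.spatial.transform import Rotation as R
def grab(n,f=None):
    im=ctrl.grab_frame(n)
    if f: cv2.imwrite('pics/'+f,im[:,:,::-1])
    return im
E
python3 - <<'E'
from h import *
a=grab('scene','s0.png');b=grab('side','d0.png')
for c in('scene','side','wrist'): print(ctrl.camera_info(c))
print(ctrl.state())
for n in ['board','laser_front','trap','trap_mid','meter','selector_grip','zero_top','lens_tube_mid','can_mid','driver_mid']:
  for c in ('scene','side'):
    print(n,c,[(round(d['conf'],2),round(d['position'][1]*640),round(d['position'][0]*400)) for d in ctrl.place_of(n,c)][:4])
E
```

```text
pics
{'fov_y': 53.13514512047246, 'cx': 323.568443917683, 'cy': 208.43796114055837, 'eye': array([-136.06253238, -704.56051075,  760.9908153 ]), 'attitude': array([-1.23591683e+02,  8.68523009e-02, -4.30113034e+01])}
{'fov_y': 50.7559987046514, 'cx': 320.91229904140636, 'cy': 200.90522645841574, 'eye': array([ 479.33309082, 1073.61921058,  495.18747833]), 'attitude': array([-110.50148353,   -0.788184  , -176.05176251])}
{'fov_y': 65.70646984690485, 'cx': 316.69898852883733, 'cy': 202.47856212016964, 'tool_from_camera': array([[-4.25584853e-04, -9.49617564e-01, -3.13410754e-01,
         7.99913295e+01],
       [ 9.99999802e-01, -5.49511555e-04,  3.07076429e-04,
         6.74797362e-01],
       [-4.63828002e-04, -3.13410561e-01,  9.49617610e-01,
        -1.42840304e+02],
       [ 0.00000000e+00,  0.00000000e+00,  0.00000000e+00,
         1.00000000e+00]])}
{'time_s': 0.1, 'qpos': array([ 6.96662312e+01,  1.26704822e+01,  8.75189034e+01,  7.80286443e-04,
        7.99106707e+01, -7.22534205e+00]), 'qvel': array([-0.00403342, -0.01588151, -0.23664774,  0.05291206, -0.02433597,
        0.0
[... 608 characters left out ...]
cene [(0.89, 336, 286), (0.62, 294, 238), (0.6, 310, 260)]
trap side [(0.85, 356, 227), (0.67, 364, 215), (0.66, 349, 244)]
trap_mid scene [(0.84, 294, 234), (0.79, 312, 249), (0.75, 336, 279)]
trap_mid side [(0.82, 354, 230), (0.78, 361, 219), (0.77, 366, 203)]
meter scene [(0.69, 249, 207)]
meter side []
selector_grip scene [(0.55, 233, 183), (0.46, 248, 199)]
selector_grip side [(0.9, 367, 271), (0.46, 350, 296)]
zero_top scene [(0.38, 247, 197)]
zero_top side [(0.51, 367, 256)]
lens_tube_mid scene []
lens_tube_mid side [(0.87, 249, 250)]
can_mid scene [(0.79, 265, 242)]
can_mid side [(0.86, 387, 240)]
driver_mid scene [(0.64, 378, 318), (0.2, 252, 209)]
driver_mid side [(0.65, 366, 190)]
```

View pics/s0.png

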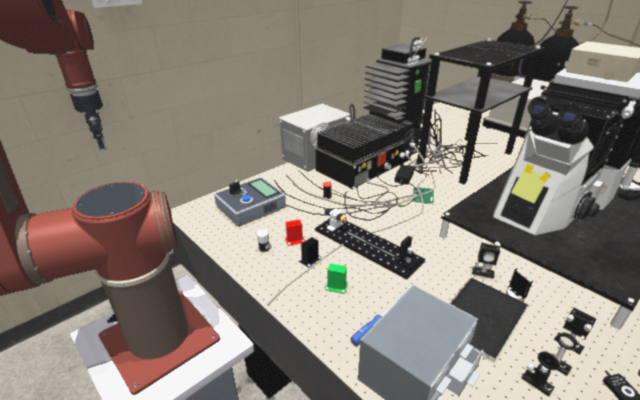

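View pics/d0.png

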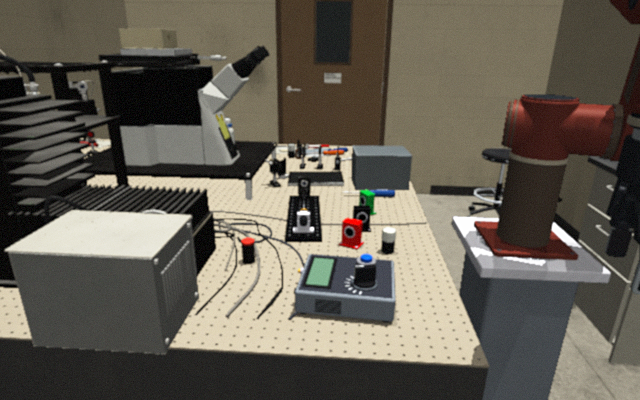

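Scene picture: black trap at (310,250), with a red (294,232) and a green (337,279) look-alike either side; laser at (338,218), sensor (405,245), can (263,240), lens tube (327,188), screwdriver (367,330), meter (250,200). Side picture: black trap at (361,217) between red (352,233) and green (367,202). The black one fits "black beam trap"; I'll confirm it in a close wrist crop. First, triangulate.

```bash
cat >> h.py <<'E'
def cam(n,st=None):
    i=ctrl.camera_info(n); f=200/np.tan(np.radians(i['fov_y']/2))
    if n!='wrist': return f,i['cx'],i['cy'],np.array(i['eye']),R.from_euler('xyz',i['attitude'],degrees=True).as_matrix()
    T=i['tool_from_camera']; Rt=R.from_euler('xyz',st['ee_rot'],degrees=True).as_matrix()
    return f,i['cx'],i['cy'],Rt@T[:3,3]+st['eef_pos'],Rt@T[:3,:3]
def ray(c,u,v,n):
    f,cx,cy,e,M=c; x,y=u-cx,v-cy
    if n=='wrist':
        r=np.hypot(x,y)+1e-9; t=r/f; d=np.array([np.sin(t)*x/r,np.sin(t)*y/r,np.cos(t)])
    else: d=np.array([x/f,y/f,1]); d/=np.linalg.norm(d)
    return e,M@d
def onz(c,u,v,n,z):
    e,d=ray(c,u,v,n); return e+d*(z-e[2])/d[2]
def proj(c,p,n):
    f,cx,cy,e,M=c; q=M.T@(np.asarray(p,float)-e)
    if n=='wrist':
        r=np.hypot(q[0],q[1]); t=np.arctan2(r,q[2]); return cx+f*t*q[0]/r, cy+f*t*q[1]/r
    return cx+f*q[0]/q[2], cy+f*q[1]/q[2]
def tri(r1,r2):
    (a,d),(b,g)=r1,r2; s=np.linalg.lstsq(np.c_[d,-g],b-a,rcond=None)[0]
    p,q=a+s[0]*d,b+s[1]*g; return (p+q)/2,np.linalg.norm(p-q)
E
python3 - <<'E'
from h import *
S,D=cam('scene'),cam('side'); np.set_printoptions(precision=0,suppress=True)
for n,a,b in [('trap',(312,249),(361,219)),('red',(294,234),(354,230)),('green',(336,279),(366,203)),('sel',(233,183),(367,271)),('zero',(247,197),(367,256)),('can',(265,242),(387,240)),('laser',(344,224),(302,211)),('board',(373,247),(302,217)),('driver',(367,330),(380,192)),('tube',(327,190),(249,250))]:
  print(n,*tri(ray(S,*a,'scene'),ray(D,*b,'side')))
for z,(u,v) in [(90,(338,218)),(90,(405,240)),(12,(424,262)),(12,(413,273)),(12,(316,231)),(12,(340,210))]: print(u,v,onz(S,u,v,'scene',z))
E
```

```text
trap [439. -33.  33.] 8.447657247211486
red [454.  56.  34.] 5.186947094440125
green [ 415. -163.   29.] 5.679717011318219
sel [436. 358.  88.] 2.955909067351685
zero [432. 271.  74.] 2.110680298401577
can [371.  92.  27.] 2.4731950387785
laser [595. -20.  47.] 17.566958008816254
board [ 614. -117.   -5.] 2.232211754331018
driver [ 361. -321.   12.] 5.235684046461844
tube [707. 182.  28.] 1.5113758475840418
338 218 [549. -31.  90.]
405 240 [ 608. -229.   90.]
424 262 [ 653. -272.   12.]
413 273 [ 593. -278.   12.]
316 231 [528.  44.  12.]
340 210 [666.  76.  12.]
```

```bash
R="-24.1 -28.7 0 0 0 0"; 
python3 -m jog '-24.1 -28.7 0 0 0 0;-24.1 -28.7 0 0 0 0;-24.1 -28.7 0 0 0 0;-24.1 -28.7 0 0 0 0;-24.1 -28.7 0 0 0 0'
python3 -m jog '-24.1 -28.7 0 0 0 0;-24.1 -28.7 0 0 0 0;-24.1 -28.7 0 0 0 0;-24.1 -28.7 0 0 0 0;-24.1 -28.7 0 0 0 0'
python3 -m jog '-24.1 -28.7 0 0 0 0;-24.1 -28.7 0 0 0 0;-24.1 -28.7 0 0 0 0;-24.1 -28.7 0 0 0 0;-24.1 -28.7 0 0 0 0'
python3 -m jog '-24.1 -28.7 0 0 0 0;-24.1 -28.7 0 0 0 0;-24.1 -28.7 0 0 0 0;-24.1 -28.7 0 0 0 0;-24.1 -28.7 0 0 0 0'
python3 -m jog '0 0 0 0 0 0;0 0 0 0 0 0;0 0 0 0 0 0;0 0 0 0 0 0;0 0 0 0 0 0'
python3 - <<'E'
from h import *
st=ctrl.state(); a=grab('wrist','w1.png'); C=cam('wrist',st); print(st['eef_pos'],st['ee_rot'])
np.set_printoptions(precision=0,suppress=True)
for n,z in [('board',0),('laser_front',54),('trap',0),('trap_mid',34),('can_mid',30)]:
    for d in ctrl.place_of(n,'wrist')[:4]:
        u,v=d['position'][1]*640,d['position'][0]*400
        print(n,round(d['conf'],2),round(u),round(v),onz(C,u,v,'wrist',z))
E
```

```text
time_s: 1.52
eef_pos: [226.9, 440.1, 231.2]
ee_rot: [180.0, 0.0, 166.9]
wrist_force: [1.1, 0.2, 0.2]
finger_gap: 0.998
grip_force: 0.0
time_s: 1.93
eef_pos: [311.8, 273.0, 231.6]
ee_rot: [180.0, 0.0, 166.9]
wrist_force: [1.7, 0.3, -0.3]
finger_gap: 1.001
grip_force: 0.0
time_s: 2.35
eef_pos: [396.7, 105.7, 231.8]
ee_rot: [180.0, 0.1, 166.9]
wrist_force: [1.4, 0.6, -1.1]
finger_gap: 1.001
grip_force: 0.0
time_s: 2.77
eef_pos: [481.6, -61.7, 231.6]
ee_rot: [180.0, 0.0, 166.9]
wrist_force: [1.1, 0.7, 0.4]
finger_gap: 0.999
grip_force: 0.0
time_s: 3.18
eef_pos: [480.7, -58.5, 231.4]
ee_rot: [180.0, 0.0, 167.0]
wrist_force: [0.3, 0.6, 0.4]
finger_gap: 1.001
grip_force: 0.0
[480.67868868 -58.52381335 231.39494368] [1.79989381e+02 7.85442698e-03 1.66985319e+02]
board 0.81 309 265 [610. -98.   0.]
board 0.2 375 265 [632.  -8.   0.]
laser_front 0.8 372 265 [598. -17.  54.]
trap 0.74 329 129 [436. -32.   0.]
trap 0.63 224 138 [ 415. -161.    0.]
trap 0.59 415 134 [463.  71.   0.]
trap_mid 0.9 217 144 [ 418. -160.   34.]
trap_mid 0.8 420 139 [464.  67.  34.]
trap_mid 0.68 330 132 [436. -33.  34.]
trap_mid 0.5 374 264 [610. -13.  34.]
can_mid 0.87 431 54 [370. 101.  30.]
```

View pics/w1.png

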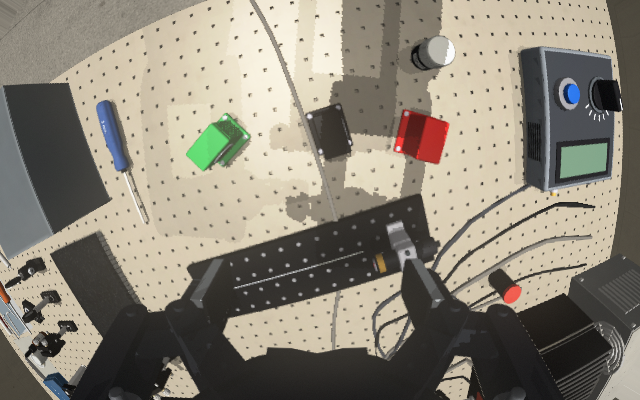

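Wrist picture: black trap at (330,132), screws on the foot, between green (218,142) and red (422,136); board's white line (234,288)–(363,252), laser collar at (380,262). The black one at (330,132) is the trap; confirm by enlarged crop.

```bash
python3 - <<'E'
from h import *
im=cv2.imread('pics/w1.png'); a=cv2.resize(im[90:175,285:375],(540,510),interpolation=cv2.INTER_CUBIC)
cv2.imwrite('pics/c1.png',cv2.convertScaleAbs(a,alpha=2.2,beta=10))
st=ctrl.state(); C=cam('wrist',st); np.set_printoptions(precision=1,suppress=True)
p,q=onz(C,234,288,'wrist',12),onz(C,363,252,'wrist',12); d=q-p; print('line',p,q,'beta',np.degrees(np.arctan2(-d[0],d[1])))
g=cv2.cvtColor(im,cv2.COLOR_BGR2GRAY)
# white-line pixels on the board
pts=[]
for u in range(238,362,6):
    v0=288+(u-234)*(252-288)/129; col=g[int(v0)-6:int(v0)+7,u].astype(float); pts.append(onz(C,u,int(v0)-6+col.argmax(),'wrist',12))
P=np.array(pts); k=np.polyfit(P[:,1],P[:,0],1); k=np.polyfit(*(P[abs(P[:,0]-np.polyval(k,P[:,1]))<3][:,[1,0]].T),1); print('x=',k,'beta',-np.degrees(np.arctan(k[0])))
E
```

```text
line [ 618.8 -212.1   12. ] [600.9 -23.4  12. ] beta 5.397068015736381
x= [ -0.1 597.2] beta 5.483570074390156
```

View pics/c1.png

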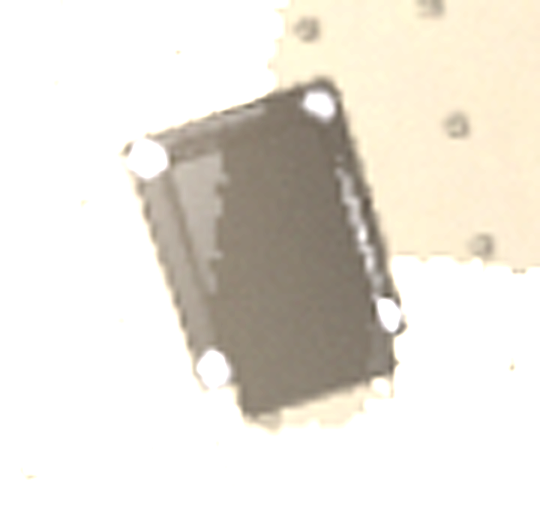

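```bash
python3 - <<'E'
from h import *
st=ctrl.state(); C=cam('wrist',st); np.set_printoptions(precision=1,suppress=True)
P=[onz(C,285+u/6,90+v/6,'wrist',8) for u,v in [(147,158),(320,102),(388,315),(213,368)]]
P=np.array(P); print(P, P.mean(0)); 
for a,b in [(0,1),(3,2)]: d=P[b]-P[a]; print('y axis beta',np.degrees(np.arctan2(-d[0],d[1])),np.linalg.norm(d))
for a,b in [(0,3),(1,2)]: d=P[b]-P[a]; print('x axis beta',np.degrees(np.arctan2(d[1],d[0])),np.linalg.norm(d))
E
```

```text
[[415.9 -51.9   8. ]
 [412.6 -16.6   8. ]
 [456.8 -12.5   8. ]
 [459.6 -48.8   8. ]] [436.3 -32.4   8. ]
y axis beta 5.3444634688669845 35.45488203097712
y axis beta 4.39998928599094 36.34722607402064
x axis beta 4.098692102406687 43.8055370861309
x axis beta 5.260606542197817 44.394357745986866
```

```bash
python3 - <<'E'
import cv2
im=cv2.imread('pics/d0.png'); cv2.imwrite('pics/c2.png',cv2.resize(im[180:260,330:410],(560,560),interpolation=cv2.INTER_CUBIC))
E
```

```text
(no output)
```

View pics/c2.png

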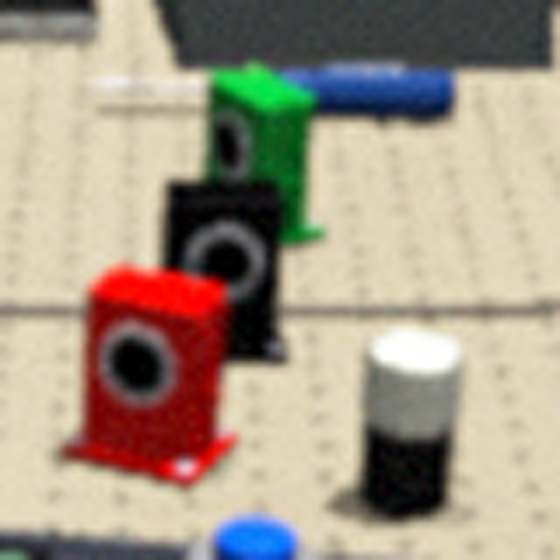

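Crop: the black trap at crop (222,265) has its round, bright-rimmed mouth facing +y (towards the side camera), screws on foot; it is the one, already at yaw ≈4.8° (board ≈5.4°). Grip it across the 28 mm.

```bash

python3 -m jog '24.6 7.7 0 0 0 0;24.6 7.7 0 0 0 0;0 0 0 0 0 -0.104;0 0 0 0 0 -0.104;0 0 0 0 0 -0.104' -1
python3 -m jog '0 0 30 0 0 0;0 0 30 0 0 0;0 0 30 0 0 0;0 0 20 0 0 0;0 0 0 0 0 0'
python3 - <<'E'
from h import *
st=ctrl.state(); a=grab('wrist','w2.png'); C=cam('wrist',st); print(st['eef_pos'],st['ee_rot'])
for d in ctrl.place_of('trap_mid','wrist')[:3]:
    u,v=d['position'][1]*640,d['position'][0]*400; print(round(d['conf'],2),u,v,onz(C,u,v,'wrist',34))
print('expect',proj(C,(436.3,-32.4,34),'wrist'))
E
```

```text
time_s: 3.9
eef_pos: [436.4, -33.2, 231.5]
ee_rot: [-180.0, 0.0, -174.9]
wrist_force: [0.2, -0.9, 0.1]
finger_gap: 1.002
grip_force: 0.0
time_s: 4.32
eef_pos: [433.0, -32.5, 116.8]
ee_rot: [179.8, -0.5, -175.2]
wrist_force: [-0.2, 0.5, -1.3]
finger_gap: 0.999
grip_force: 0.0
[432.99602822 -32.4885111  116.8391595 ] [ 179.84191142   -0.45239656 -175.22385282]
0.78 429.18399999999997 252.0 [463.61219878  67.71276736  34.        ]
0.68 161.472 178.07999999999998 [ 416.53358556 -160.30028081   34.        ]
expect (np.float64(315.4495434421302), np.float64(213.78799979779643))
```

```bash

python3 -m jog '0 0 25 0 0 0;0 0 25 0 0 0;0 0 25 0 0 0;0 0 18 0 0 0;0 0 0 0 0 0'
python3 -m jog '0 0 0 0 0 0;0 0 0 0 0 0;0 0 0 0 0 0;0 0 0 0 0 0;0 0 0 0 0 0' 1
python3 -m jog '0 0 0 0 0 0;0 0 0 0 0 0;0 0 0 0 0 0;0 0 0 0 0 0;0 0 0 0 0 0'
python3 -m jog '0 0 0 0 0 0;0 0 0 0 0 0;0 0 0 0 0 0;0 0 0 0 0 0;0 0 0 0 0 0'
python3 - <<'E'
from h import *
grab('wrist','w3.png')
E
```

```text
time_s: 4.83
eef_pos: [435.5, -33.2, 27.0]
ee_rot: [179.9, -0.2, -175.2]
wrist_force: [-0.6, 0.4, -1.4]
finger_gap: 0.998
grip_force: 0.0
time_s: 5.25
eef_pos: [437.7, -33.5, 29.7]
ee_rot: [-180.0, 0.1, -175.2]
wrist_force: [0.1, 2.5, 8.0]
finger_gap: 0.319
grip_force: 58.3
time_s: 5.67
eef_pos: [437.7, -33.5, 29.7]
ee_rot: [-180.0, 0.1, -175.2]
wrist_force: [-1.5, 2.7, 6.1]
finger_gap: 0.32
grip_force: 58.5
time_s: 6.08
eef_pos: [437.7, -33.5, 29.7]
ee_rot: [-180.0, 0.1, -175.2]
wrist_force: [-0.7, 2.0, 5.6]
finger_gap: 0.32
grip_force: 58.5
```

View pics/w3.png

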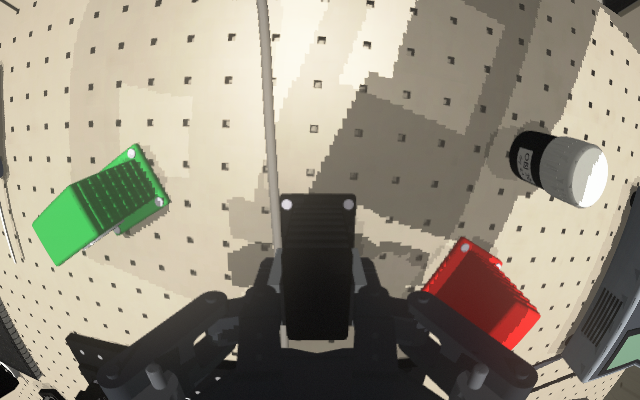

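```bash
python3 - <<'E'
from h import *
st=ctrl.state(); C=cam('wrist',st)
p,q=onz(C,287,204,'wrist',8),onz(C,349,204,'wrist',8); print(p,q)
b=np.radians(4.8); c=(p+q)/2+22*np.array([np.cos(b),np.sin(b),0]); print('centre',c,np.linalg.norm(q-p),np.degrees(np.arctan2(-(q-p)[0],(q-p)[1])))
E
python3 -m jog '0 0 -25 0 0 0;0 0 -25 0 0 0;0 0 -20 0 0 0;-18 -10 0 0 0 0;-25 -15 0 0 0 -0.011'
python3 -m jog '-30 -18 0 0 0 0;-30 -18 0 0 0 0;-30 -18 0 0 0 0;-20 -11 0 0 0 0;-10 -6 0 0 0 0'
python3 -m jog '0 0 0 0 0 0;0 0 0 0 0 0;0 0 0 0 0 0;0 0 0 0 0 0;0 0 0 0 0 0'
python3 - <<'E'
from h import *
grab('wrist','w4.png')
E
```

```text
[414.62268955 -51.61882575   8.        ] [411.7388537  -16.88035114   8.        ]
centre [435.10361453 -32.40867589   8.        ] 34.85797079064919 4.745562867760569
time_s: 6.55
eef_pos: [482.1, -54.5, 100.4]
ee_rot: [-179.9, 0.2, -174.5]
wrist_force: [0.2, 0.4, -1.2]
finger_gap: 0.323
grip_force: 59.5
time_s: 6.97
eef_pos: [610.3, -115.8, 98.8]
ee_rot: [-179.9, 0.1, -174.6]
wrist_force: [-0.9, 0.6, 0.0]
finger_gap: 0.32
grip_force: 59.5
time_s: 7.38
eef_pos: [606.9, -113.7, 98.4]
ee_rot: [180.0, -0.0, -174.6]
wrist_force: [0.9, -0.4, -2.0]
finger_gap: 0.32
grip_force: 59.5
```

View pics/w4.png

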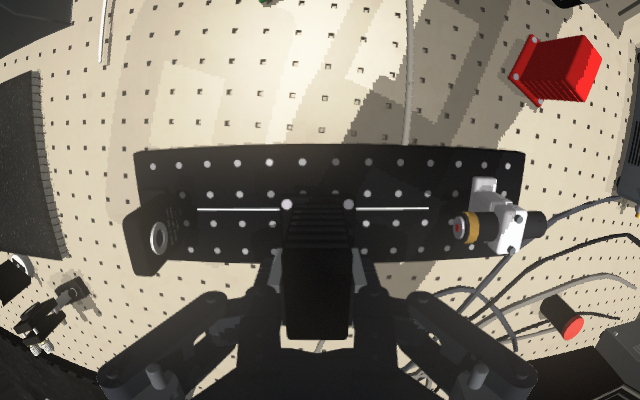

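```bash
python3 - <<'E'
from h import *
st=ctrl.state(); C=cam('wrist',st); np.set_printoptions(precision=1,suppress=True)
p,q=onz(C,197,209,'wrist',12),onz(C,429,208,'wrist',12); d=q-p;print(p,q,np.degrees(np.arctan2(-d[0],d[1])),'x at y=-113',p[0]+d[0]/d[1]*(-113-p[1]))
print('laser collar',onz(C,459,228,'wrist',54),'board corner',onz(C,134,153,'wrist',12),onz(C,524,152,'wrist',12))
E
cat > /dev/null
```

```text
[ 617.9 -211.7   12. ] [599.  -21.4  12. ] 5.657625489749122 x at y=-113 608.1130761727437
laser collar [598.6 -12.8  54. ] board corner [ 573.7 -271.    12. ] [539.5  62.8  12. ]
```

```bash

python3 -m jog '-3 0 16 0 0 0;0 0 16 0 0 0;0 0 12 0 0 0;0 0 7 0 0 0;0 0 3 0 0 0'
python3 -m jog '0 0 1 0 0 0;0 0 1 0 0 0;0 0 1 0 0 0;0 0 0 0 0 0;0 0 0 0 0 0'
```

```text
time_s: 7.85
eef_pos: [609.4, -113.5, 42.7]
ee_rot: [179.9, -0.1, -174.6]
wrist_force: [-0.9, 0.1, -1.0]
finger_gap: 0.318
grip_force: 59.5
time_s: 8.27
eef_pos: [611.1, -114.1, 41.9]
ee_rot: [-180.0, 0.1, -174.6]
wrist_force: [-0.3, 0.3, -1.9]
finger_gap: 0.322
grip_force: 59.5
```

```bash

python3 -m jog '0 0 0.7 0 0 0;0 0 0.7 0 0 0;0 0 0 0 0 0;0 0 0 0 0 0;0 0 0 0 0 0'
python3 -m jog '0 0 0.6 0 0 0;0 0 0 0 0 0;0 0 0 0 0 0;0 0 0 0 0 0;0 0 0 0 0 0'
```

```text
time_s: 8.68
eef_pos: [611.1, -114.1, 41.8]
ee_rot: [-180.0, 0.0, -174.6]
wrist_force: [-5.3, 1.1, 9.1]
finger_gap: 0.316
grip_force: 60.7
time_s: 9.1
eef_pos: [611.2, -114.1, 41.8]
ee_rot: [-180.0, 0.0, -174.6]
wrist_force: [-6.2, 2.4, 12.3]
finger_gap: 0.319
grip_force: 61.2
```

```bash

python3 -m jog '0 0 0 0 0 0;0 0 0 0 0 0;0 0 0 0 0 0;0 0 0 0 0 0;0 0 0 0 0 0' -1
python3 -m jog '0 0 0 0 0 0;0 0 0 0 0 0;0 0 -10 0 0 0;0 0 -20 0 0 0;0 0 -30 0 0 0'
python3 -m jog '0 0 -30 0 0 0;0 0 -30 0 0 0;0 0 -25 0 0 0;0 0 0 0 0 0;0 0 0 0 0 0'
python3 - <<'E'
from h import *
s=ctrl.state();print(s['eef_pos'],s['ee_rot'],s['qpos']); C=cam('wrist',s); im=grab('wrist','w5.png')
for n,z in (('trap',12),('trap_mid',46)):
  for d in ctrl.place_of(n,'wrist')[:2]:
    u,v=d['position'][1]*640,d['position'][0]*400; print(n,round(d['conf'],2),u,v,onz(C,u,v,'wrist',z))
E
```

```text
time_s: 9.52
eef_pos: [610.6, -114.0, 39.1]
ee_rot: [180.0, -0.0, -174.6]
wrist_force: [0.0, -0.5, -0.9]
finger_gap: 0.991
grip_force: 0.0
time_s: 9.93
eef_pos: [608.3, -113.2, 97.3]
ee_rot: [179.9, -0.3, -174.6]
wrist_force: [0.4, 0.1, 0.5]
finger_gap: 1.003
grip_force: 0.0
time_s: 10.35
eef_pos: [612.2, -114.4, 187.6]
ee_rot: [-179.9, 0.3, -174.6]
wrist_force: [0.3, 0.7, -0.8]
finger_gap: 1.002
grip_force: 0.0
[ 612.1843257  -114.41352689  187.64711426] [-179.87774419    0.28670306 -174.60123957] [-1.78370103e+01  1.39561914e+01  9.06705536e+01  7.95542759e-04
  7.50615751e+01 -1.13235668e+02]
trap 0.69 489.024 69.39999999999999 [464.9638287   64.29970411  12.        ]
trap 0.6 317.18399999999997 172.92000000000002 [ 605.60062975 -114.31219057   12.        ]
trap_mid 0.69 501.184 67.60000000000001 [466.47964425  59.12961283  46.        ]
```

View pics/w5.png

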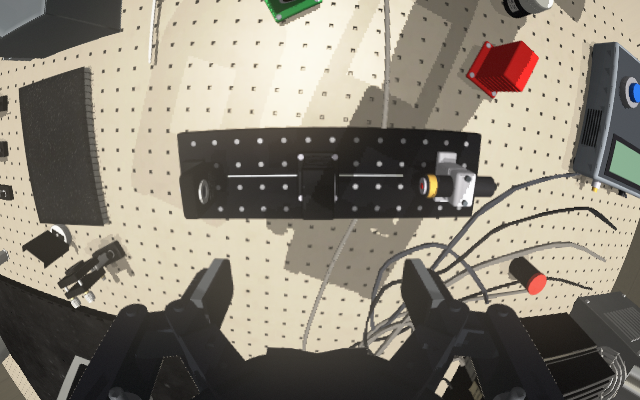

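Trap stands upright on the board at (318,175), the white line (228,176)–(403,175) running into it on both sides; foot screws at (301,157), (336,157), (301,198). Check numerically and then move towards the meter.

```bash
python3 - <<'E'
from h import *
im=cv2.imread('pics/w5.png'); g=cv2.cvtColor(im,cv2.COLOR_BGR2GRAY)
s=ctrl.state(); C=cam('wrist',s); np.set_printoptions(precision=1,suppress=True)
def pk(u,v,w=4):
    a=g[v-w:v+w+1,u-w:u+w+1].astype(float); a=np.clip(a-a.mean(),0,None)**2; y,x=np.mgrid[-w:w+1,-w:w+1]; return u+(a*x).sum()/a.sum(),v+(a*y).sum()/a.sum()
for u,v in [(301,157),(336,157),(301,198)]:
    q=pk(u,v); print(q,onz(C,*q,'wrist',20))
p,q=onz(C,228,176,'wrist',12),onz(C,403,175.5,'wrist',12); d=q-p; print('line x at -114',p[0]+d[0]/d[1]*(-114-p[1]))
S=cam('scene')
E
```

```text
(np.float64(300.3801823381857), np.float64(156.52964065236435)) [ 583.8 -131.8   20. ]
(np.float64(334.4533625343824), np.float64(156.5948873201584)) [580.7 -97.8  20. ]
(np.float64(299.8030532647364), np.float64(197.78210765667848)) [ 626.9 -128.9   20. ]
line x at -114 603.1462518213033
```

Trap centre ≈(603.8,−113.4) against line x 603.1 (same frame): well within 10 mm. Now to the meter.

```bash

python3 -m jog '8.1 29.5 -2.8 0 0 0;8.1 29.5 -2.8 0 0 0;8.1 29.5 -2.8 0 0 0;8.1 29.5 -2.8 0 0 0;8.1 29.5 -2.8 0 0 0' 0
python3 -m jog '8.1 29.5 -2.8 0 0 0;8.1 29.5 -2.8 0 0 0;8.1 29.5 -2.8 0 0 0;8.1 29.5 -2.8 0 0 0;8.1 29.5 -2.8 0 0 0'
python3 -m jog '8.1 29.5 -2.8 0 0 0;8.1 29.5 -2.8 0 0 0;8.1 29.5 -2.8 0 0 0;8.1 29.5 -2.8 0 0 0;8.1 29.5 -2.8 0 0 0'
python3 -m jog '0 0 0 0 0 0;0 0 0 0 0 0;0 0 0 0 0 0;0 0 0 0 0 0;0 0 0 0 0 0'
python3 - <<'E'
from h import *
s=ctrl.state();print(s['eef_pos'],s['ee_rot'],s['finger_gap']); C=cam('wrist',s); im=grab('wrist','w6.png')
for n,z in (('selector_grip',88),('zero_top',76),('meter',0)):
  for d in ctrl.place_of(n,'wrist')[:2]:
    u,v=d['position'][1]*640,d['position'][0]*400; print(n,round(d['conf'],2),u,v,onz(C,u,v,'wrist',z))
E
```

```text
time_s: 10.92
eef_pos: [554.7, 30.3, 196.5]
ee_rot: [180.0, -0.2, -174.6]
wrist_force: [0.7, 0.6, -0.2]
finger_gap: 0.495
grip_force: 0.0
time_s: 11.33
eef_pos: [500.5, 173.2, 210.7]
ee_rot: [-180.0, -0.2, -174.6]
wrist_force: [0.2, 0.4, 0.5]
finger_gap: 0.504
grip_force: 0.0
time_s: 11.75
eef_pos: [446.4, 316.1, 224.7]
ee_rot: [-179.9, -0.2, -174.6]
wrist_force: [0.5, -0.1, 0.4]
finger_gap: 0.503
grip_force: 0.0
time_s: 12.17
eef_pos: [448.3, 314.0, 225.7]
ee_rot: [-180.0, -0.1, -174.7]
wrist_force: [-0.8, -0.1, -0.3]
finger_gap: 0.499
grip_force: 0.0
[448.34460864 313.95698403 225.67166118] [-1.79962066e+02 -5.56726880e-02 -1.74697642e+02] 0.49944829998060625
selector_grip 0.69 359.10400000000004 185.0 [439.96589659 353.82747374  88.        ]
selector_grip 0.66 85.184 264.0 [573.58156632  20.78468609  88.        ]
zero_top 0.69 279.808 166.4 [431.59094179 277.07881962  76.        ]
zero_top 0.66 50.111999999999995 257.68 [587.35365016 -70.62694636  76.        ]
meter 0.71 321.28 189.52 [472.44942537 322.32811771   0.        ]
```

View pics/w6.png

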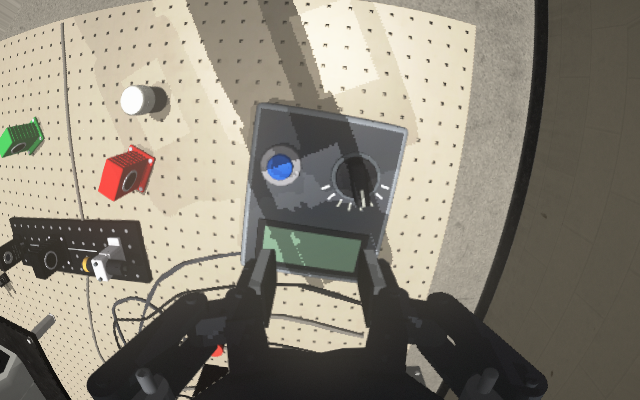

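Meter seen: blue button (280,166), selector (355,180) with white pointer line near (362,198) among the ticks, display (313,248). Work out axis, yaw and pointer numerically.

```bash
python3 - <<'E'
from h import *
im=cv2.imread('pics/w6.png'); g=cv2.cvtColor(im,cv2.COLOR_BGR2GRAY)
s=ctrl.state(); C=cam('wrist',s); np.set_printoptions(precision=1,suppress=True)
c=[onz(C,*p,'wrist',55) for p in [(257,103),(406,130)]]; d=c[1]-c[0]; print('edge',c,np.degrees(np.arctan2(-d[0],d[1])),np.linalg.norm(d))
ax=np.array([440,353.8])
roi=g[145:222,312:402]; n,L,st,ce=cv2.connectedComponentsWithStats((roi>150).astype('uint8'))
for i in range(1,n):
    if st[i,4]<4: continue
    ys,xs=np.nonzero(L==i); 
    for z in (55,96):
        P=np.array([onz(C,x+312,y+145,'wrist',z)[:2] for x,y in zip(xs,ys)]); m=P.mean(0)-ax
        w,V=np.linalg.eigh(np.cov((P-P.mean(0)).T)) if len(P)>2 else (0,np.eye(2))
        print(ce[i]+[312,145],st[i,4],'z',z,P.mean(0),'r',np.hypot(*m),'ang',np.degrees(np.arctan2(m[1],m[0])),'dir',np.degrees(np.arctan2(V[1,1],V[0,1])))
for k in ctrl.cut_out('selector','wrist')[:1]:
    ys,xs=np.nonzero(k['mask']); print(k['conf'],len(xs),xs.min(),xs.max(),ys.min(),ys.max())
E
```

```text
edge [array([372.5, 247.5,  55. ]), array([384.9, 402.1,  55. ])] -4.573383896174331 155.03552665815798
[395.7 194.7] 688 z 55 [455.7 401.8] r 50.51035220881962 ang 71.85121271453191 dir -175.95928304883796
[395.7 194.7] 688 z 96 [444.4 389.5] r 35.96857462681798 ang 82.96974427423869 dir -175.95928304883796
[384.5 186.8] 30 z 55 [447.9 387.8] r 34.90272164441984 ang 76.87670817943962 dir 72.81006524355811
[384.5 186.8] 30 z 96 [437.6 377.3] r 23.640990938078588 ang 95.79507768263376 dir 72.81006524355817
[325. 187.] 27 z 55 [454.3 324.4] r 32.72457704055443 ang -64.08786475899971 dir 120.15140766997591
[325. 187.] 27 z 96 [443.2 322.2] r 31.7834003406451 ang -84.30040539804111 dir 120.15140766997585
[362.3 200.4] 47 z 55 [465.4 365.8] r 28.091622578880134 ang 25.281876273568255 dir -171.4660453244536
[362.3 200.4] 47 z 96 [452.8 358.2] r 13.541799439359409 ang 18.947932029172563 dir -171.46604532445352
[330.9 195.9] 26 z 55 [463.4 331.6] r 32.31372666996329 ang -43.47337615388058 dir 135.2019091917627
[330.9 195.9] 26 z 96 [451.1 328.4] r 27.691368190471444 ang -66.34255401723652 dir 135.20190919176264
[378.7 195.8] 28 z 55 [458.5 382.9] r 34.47932536049303 ang 57.58063348956972 dir 55.763255345378305
[378.7 195.8] 28 z 96 [446.8 373.1] r 20.43503130012435 ang 70.5793277264463 dir 55.76325534537836
[339.5 202. ] 22 z 55 [469.4 341.5] r 31.91339264021539 ang -22.685015667779254 dir 157.04807596516824
[339.5 202. ] 22 z 96 [456.3 337.1] r 23.37803282022631 ang -45.71297532136005 dir 157.04807596516844
[349.4 205.4] 16 z 55 [472.2 352.6] r 32.219159883957694 ang -2.103192041915193 dir 172.0166364045041
[349.4 205.4] 16 z 96 [458.7 346.7] r 20.00527579841526 ang -20.67137778494066 dir 172.0166364045039
[371. 204.] 7 z 55 [468.5 375.9] r 36.02790817770835 ang 37.76250288709587 dir 50.12868750385928
[371. 204.] 7 z 96 [455.5 366.9] r 20.3161510623779 ang 40.332801668774785 dir 50.12868750385952
0.68 1441 336 376 158 207
```

```bash
python3 - <<'E'
from h import *
from scipy.optimize import least_squares
T=np.array([[447.9,387.8],[458.5,382.9],[472.2,352.6],[469.4,341.5],[463.4,331.6],[454.3,324.4]]); A=np.radians([80,60,0,-20,-40,-60])
f=lambda p:(p[:2]+p[2]*np.c_[np.cos(A+p[3]),np.sin(A+p[3])]-T).ravel()
r=least_squares(f,[440,354,32,-.07]); print(r.x[:3],np.degrees(r.x[3]),r.fun.round(1))
im=cv2.imread('pics/w6.png'); s=ctrl.state(); C=cam('wrist',s)
for n in ('zero',):
    m=cv2.inRange(cv2.cvtColor(im,cv2.COLOR_BGR2HSV),(100,120,60),(130,255,255)); m[:,:230]=0;m[:,330:]=0
    ys,xs=np.nonzero(m); z=onz(C,xs.mean(),ys.mean(),'wrist',75); print('zero',z,len(xs),'from axis',z[:2]-r.x[:2],np.hypot(*(z[:2]-r.x[:2])))
# pointer line pixels on bar top
g=cv2.cvtColor(im,cv2.COLOR_BGR2GRAY); ys,xs=np.nonzero(g[180:215,352:372]>150)
for v in sorted(set(ys)): 
    u=xs[ys==v].mean()+352; p=onz(C,u,v+180,'wrist',96)[:2]; d=p-r.x[:2]; print(v+180,round(u,1),p.round(1),round(np.hypot(*d),1),round(np.degrees(np.arctan2(d[1],d[0])),1))
E
```

```text
[439.3084522  355.14021777  33.57154536] -4.421909339350297 [-0.2 -0.1 -0.2 -0.1  0.6 -0.   0.5 -0.2 -0.1  0.  -0.5  0.5]
zero [432.75358115 277.31694804  75.        ] 493 from axis [ -6.55487105 -77.82326973] 78.0988325529287
191 361.5 [443.7 356.4] 4.5 15.6
192 361.5 [444.6 356.5] 5.5 14.2
193 361.5 [445.6 356.6] 6.5 13.3
194 361.5 [446.6 356.8] 7.4 12.6
195 361.5 [447.5 356.9] 8.4 12.0
196 361.5 [448.5 357. ] 9.4 11.6
197 362.5 [449.4 358.1] 10.5 16.4
198 363.0 [450.3 358.7] 11.5 18.0
199 363.0 [451.2 358.8] 12.5 17.2
200 363.0 [452.2 359. ] 13.5 16.5
201 363.0 [453.2 359.1] 14.4 15.9
202 363.0 [454.2 359.2] 15.4 15.4
203 366.0 [454.9 362.2] 17.1 24.5
204 366.0 [455.9 362.4] 18.1 23.6
205 365.0 [456.9 361.6] 18.7 20.0
206 363.0 [458.1 359.8] 19.3 13.9
207 362.0 [459.2 359. ] 20.2 11.0
208 360.5 [460.3 357.7] 21.1 7.0
209 360.5 [461.3 357.8] 22.1 7.0
210 360.0 [462.3 357.5] 23.1 5.9
```

Axis (439.3, 355.1), meter yaw −4.4°, pointer at +15.6° = third click; button 78.1 mm away as stated. Go and grip across the bar.

```bash

python3 -m jog '2.6 20.9 0 0 0 0;2.6 20.9 0 0 0 0;0 0 0 0 0 -0.09;0 0 0 0 0 -0.09;0 0 0 0 0 0' 0
python3 -m jog '0 0 20 0 0 0;0 0 30 0 0 0;0 0 25 0 0 0;0 0 15 0 0 0;0 0 0 0 0 0'
python3 -m jog '0 0 0 0 0 0;0 0 0 0 0 0;0 0 0 0 0 0;0 0 0 0 0 0;0 0 0 0 0 0'
python3 - <<'E'
from h import *
s=ctrl.state();print(s['eef_pos'],s['ee_rot']); C=cam('wrist',s); im=grab('wrist','w7.png')
g=cv2.cvtColor(im,cv2.COLOR_BGR2GRAY); print('axis top px',proj(C,(439.3,355.1,96),'wrist'),'tip',proj(C,(439.3+19*np.cos(.272),355.1+19*np.sin(.272),96),'wrist'))
for d in ctrl.place_of('selector_grip','wrist')[:2]:
    u,v=d['position'][1]*640,d['position'][0]*400; print(d['conf'],u,v,onz(C,u,v,'wrist',88))
E
```

```text
time_s: 12.83
eef_pos: [438.9, 356.5, 226.3]
ee_rot: [-180.0, -0.0, -164.1]
wrist_force: [-0.2, 0.6, 0.9]
finger_gap: 0.497
grip_force: 0.0
time_s: 13.25
eef_pos: [436.6, 354.4, 132.0]
ee_rot: [-179.9, -0.4, -164.5]
wrist_force: [-1.3, 0.2, -1.5]
finger_gap: 0.503
grip_force: 0.0
time_s: 13.67
eef_pos: [439.7, 356.7, 137.6]
ee_rot: [180.0, 0.1, -164.3]
wrist_force: [-0.3, 0.2, 0.7]
finger_gap: 0.506
grip_force: 0.0
[439.66457861 356.69179752 137.63443156] [ 1.79965876e+02  1.22617856e-01 -1.64305823e+02]
axis top px (np.float64(313.82838910825933), np.float64(228.79136961274153)) tip (np.float64(313.88958951029156), np.float64(254.7049386176166))
0.74 312.384 221.72 [437.92697394 353.65270344  88.        ]
```

```bash

python3 -m jog '0 -1.6 18 0 0 0;0 0 20 0 0 0;0 0 16 0 0 0;0 0 9 0 0 0;0 0 3 0 0 0'
python3 -m jog '0 0 0 0 0 0;0 0 0 0 0 0;0 0 0 0 0 0;0 0 0 0 0 0;0 0 0 0 0 0' 1
python3 -m jog '0 0 0 0 0 0;0 0 0 0 0 0;0 0 0 0 0 0;0 0 0 0 0 0;0 0 0 0 0 0'
```

```text
time_s: 14.18
eef_pos: [438.3, 354.1, 68.5]
ee_rot: [-180.0, -0.2, -164.3]
wrist_force: [-0.0, 0.8, -0.7]
finger_gap: 0.503
grip_force: 0.0
time_s: 14.6
eef_pos: [440.3, 354.3, 71.6]
ee_rot: [-179.9, 0.1, -164.3]
wrist_force: [0.6, -5.2, 2.3]
finger_gap: 0.15
grip_force: 59.8
time_s: 15.02
eef_pos: [440.3, 354.2, 71.6]
ee_rot: [-179.9, 0.1, -164.3]
wrist_force: [-0.0, -5.5, 2.8]
finger_gap: 0.151
grip_force: 59.8
```

```bash

python3 -m jog '0 0 0 0 0 -0.09;0 0 0 0 0 -0.09;0 0 0 0 0 -0.09;0 0 0 0 0 -0.09;0 0 0 0 0 -0.09'
python3 -m jog '0 0 0 0 0 -0.09;0 0 0 0 0 -0.09;0 0 0 0 0 -0.09;0 0 0 0 0 -0.09;0 0 0 0 0 -0.09'
python3 -m jog '0 0 0 0 0 -0.06;0 0 0 0 0 -0.06;0 0 0 0 0 -0.05;0 0 0 0 0 0;0 0 0 0 0 0'
python3 -c "
from rig import ctrl
s=ctrl.state();print(s['ee_rot'],s['ft_torque'],s['qpos'])"
```

```text
time_s: 15.43
eef_pos: [439.8, 355.1, 71.6]
ee_rot: [180.0, 0.1, -138.3]
wrist_force: [-2.2, -1.8, 2.0]
finger_gap: 0.152
grip_force: 59.7
time_s: 15.85
eef_pos: [439.0, 355.6, 71.6]
ee_rot: [179.9, 0.1, -112.5]
wrist_force: [-4.2, 0.2, 3.4]
finger_gap: 0.151
grip_force: 60.1
time_s: 16.27
eef_pos: [438.7, 355.7, 71.6]
ee_rot: [179.9, 0.1, -103.1]
wrist_force: [-5.3, 0.9, 4.1]
finger_gap: 0.157
grip_force: 61.2
[ 1.79896390e+02  8.47855864e-02 -1.03089203e+02] [ 0.07349772  1.04598329 -0.91964584] [  30.9544178    14.20905354  103.94468768    0.15079766   61.8618743
 -136.02759003]
```

At the stop (counter-torque 0.92 N m, yaw matches 75.6°+). Now 80° clockwise, then release.

```bash

python3 -m jog '0 0 0 0 0 0.1;0 0 0 0 0 0.1;0 0 0 0 0 0.1;0 0 0 0 0 0.1;0 0 0 0 0 0.1'
python3 -m jog '0 0 0 0 0 0.1;0 0 0 0 0 0.1;0 0 0 0 0 0.1;0 0 0 0 0 0.1;0 0 0 0 0 0.1'
python3 -m jog '0 0 0 0 0 0.1;0 0 0 0 0 0.1;0 0 0 0 0 0.1;0 0 0 0 0 0.08;0 0 0 0 0 0.03'
python3 -m jog '0 0 0 0 0 0;0 0 0 0 0 0;0 0 0 0 0 0;0 0 0 0 0 0;0 0 0 0 0 0'
python3 -c "
from rig import ctrl
s=ctrl.state();print(s['ee_rot'],s['ft_torque'])"
```

```text
time_s: 16.68
eef_pos: [439.6, 355.3, 71.6]
ee_rot: [180.0, 0.1, -131.9]
wrist_force: [-1.2, -1.0, 1.3]
finger_gap: 0.15
grip_force: 59.9
time_s: 17.1
eef_pos: [440.3, 354.4, 71.6]
ee_rot: [-179.9, 0.1, -160.6]
wrist_force: [0.6, -5.1, 2.3]
finger_gap: 0.149
grip_force: 59.9
time_s: 17.52
eef_pos: [440.4, 353.5, 71.6]
ee_rot: [-179.9, 0.1, 176.0]
wrist_force: [0.9, -8.5, 2.8]
finger_gap: 0.153
grip_force: 60.0
time_s: 17.93
eef_pos: [440.5, 353.6, 71.6]
ee_rot: [-179.9, 0.1, 176.2]
wrist_force: [0.5, -8.4, 3.4]
finger_gap: 0.151
grip_force: 60.0
[-1.79903450e+02  1.01729984e-01  1.76217722e+02] [-1.13271134 -0.09670435 -0.03668022]
```

```bash

python3 -m jog '0 0 0 0 0 0;0 0 0 0 0 0;0 0 0 0 0 0;0 0 0 0 0 0;0 0 0 0 0 0' 0
python3 -m jog '0 0 0 0 0 0;0 0 -10 0 0 0;0 0 -20 0 0 0;0 0 -25 0 0 0;0 0 -25 0 0 0'
python3 -m jog '0 0 -20 0 0 0;0 0 -20 0 0 0;0 0 0 0 0 0;0 0 0 0 0 0;0 0 0 0 0 0' 1
python3 -m jog '0 0 0 0 0 0;0 0 0 0 0 0;0 0 0 0 0 0;0 0 0 0 0 0;0 0 0 0 0 0'
python3 - <<'E'
from h import *
s=ctrl.state();print(s['eef_pos'],s['ee_rot']); C=cam('wrist',s); im=grab('wrist','w8.png')
ax=np.array([439.3,355.1]); g=cv2.cvtColor(im,cv2.COLOR_BGR2GRAY)
a,b=proj(C,(*ax,96),'wrist'),proj(C,(ax[0]+19*np.cos(-.077),ax[1]+19*np.sin(-.077),96),'wrist'); print('pointer expected',a,b)
u0,v0=int(a[0])-12,int(a[1]); roi=g[v0:int(b[1])+4,u0:u0+25]; ys,xs=np.nonzero(roi>150)
for v in sorted(set(ys))[::2]:
    u=xs[ys==v].mean()+u0; p=onz(C,u,v+v0,'wrist',96)[:2]-ax; print(v+v0,round(u,1),round(np.hypot(*p),1),round(np.degrees(np.arctan2(p[1],p[0])),1))
m=cv2.inRange(cv2.cvtColor(im,cv2.COLOR_RGB2HSV),(100,120,60),(130,255,255))
n,L,st,ce=cv2.connectedComponentsWithStats(m)
for i in range(1,n):
    if st[i,4]>150: print('blue',ce[i],st[i,4],onz(C,*ce[i],'wrist',75.5))
c=im[max(0,v0-90):v0+90,200:400]; cv2.imwrite('pics/c8.png',cv2.resize(c[:,:,::-1],None,fx=3,fy=3,interpolation=cv2.INTER_CUBIC))
E
```

```text
time_s: 18.35
eef_pos: [439.5, 355.1, 70.6]
ee_rot: [180.0, 0.0, 176.2]
wrist_force: [0.7, 0.4, -0.0]
finger_gap: 0.497
grip_force: 0.0
time_s: 18.77
eef_pos: [438.9, 354.5, 151.3]
ee_rot: [-180.0, -0.1, 176.2]
wrist_force: [0.5, 0.7, 0.5]
finger_gap: 0.502
grip_force: 0.0
time_s: 19.18
eef_pos: [439.0, 354.5, 189.8]
ee_rot: [-180.0, -0.0, 176.2]
wrist_force: [-0.4, 0.5, -1.1]
finger_gap: -0.001
grip_force: 0.0
time_s: 19.6
eef_pos: [439.2, 354.6, 189.8]
ee_rot: [-180.0, -0.0, 176.2]
wrist_force: [-0.2, -0.4, 0.3]
finger_gap: -0.0
grip_force: 0.0
[439.18458196 354.59755501 189.76220066] [-1.79968880e+02 -4.46066642e-02  1.76227068e+02]
pointer expected (np.float64(316.5752653554612), np.float64(204.75827689921627)) (np.float64(316.33207834291056), np.float64(226.51357597124783))
209 315.0 3.8 -23.2
211 315.0 5.5 -17.3
213 315.0 7.2 -14.1
215 314.5 9.0 -14.7
217 315.0 10.6 -10.8
219 317.4 12.3 -0.7
221 317.0 14.1 -2.4
223 317.3 15.9 -1.6
225 320.0 17.9 5.3
227 315.0 19.5 -7.6
blue [228.94414414 195.00720721] 555 [431.93755306 277.29769677  75.5       ]
```

View pics/c8.png

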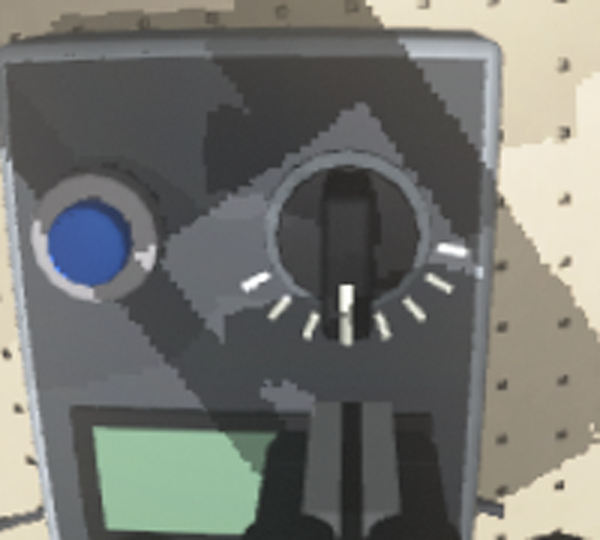

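Picture: white pointer line sits on the tick with four ticks to its right (towards anticlockwise) and three left: fourth click. Now the button at (432, 277), fingers shut.

```bash

python3 -m jog '0.7 -26 0 0 0 0;0.7 -26 0 0 0 0;0.5 -25.6 0 0 0 0;0 0 20 0 0 0;0 0 25 0 0 0'
python3 -m jog '0 0 25 0 0 0;0 0 20 0 0 0;0 0 12 0 0 0;0 0 0 0 0 0;0 0 0 0 0 0'
python3 -m jog '0 0 0 0 0 0;0 0 0 0 0 0;0 0 0 0 0 0;0 0 0 0 0 0;0 0 0 0 0 0'
```

```text
time_s: 20.07
eef_pos: [434.5, 277.1, 147.5]
ee_rot: [179.8, 0.3, 176.1]
wrist_force: [0.5, 0.4, -0.6]
finger_gap: 0.002
grip_force: 0.0
time_s: 20.48
eef_pos: [432.2, 277.4, 88.2]
ee_rot: [-180.0, -0.1, 176.2]
wrist_force: [0.3, 0.3, 1.0]
finger_gap: 0.002
grip_force: 0.0
time_s: 20.9
eef_pos: [432.8, 277.6, 89.0]
ee_rot: [180.0, 0.1, 176.2]
wrist_force: [-0.6, -0.5, -0.9]
finger_gap: 0.002
grip_force: 0.0
```

```bash

python3 -m jog '0 0 6 0 0 0;0 0 5 0 0 0;0 0 3 0 0 0;0 0 2 0 0 0;0 0 1 0 0 0'
python3 -m jog '0 0 1 0 0 0;0 0 0.7 0 0 0;0 0 0 0 0 0;0 0 0 0 0 0;0 0 0 0 0 0'
```

```text
time_s: 21.32
eef_pos: [432.3, 277.4, 71.1]
ee_rot: [-180.0, -0.0, 176.2]
wrist_force: [-2.1, -1.0, 4.5]
finger_gap: -0.002
grip_force: 2.4
time_s: 21.73
eef_pos: [432.3, 277.4, 70.9]
ee_rot: [-180.0, -0.0, 176.2]
wrist_force: [-5.6, -3.1, 13.3]
finger_gap: 0.0
grip_force: 6.7
```

Bottomed out at 70.9 mm with 13 N (spring 5 N). Release, retreat and check the trap before handing in.

```bash

python3 -m jog '0 0 -5 0 0 0;0 0 -15 0 0 0;0 0 -25 0 0 0;0 0 -30 0 0 0;0 0 -30 0 0 0'
python3 -m jog '0 0 -15 0 0 0;0 0 0 0 0 0;0 0 0 0 0 0;0 0 0 0 0 0;0 0 0 0 0 0'
python3 - <<'E'
from h import *
s=ctrl.state(); print(s['eef_pos'],s['wrist_force']); grab('scene'); grab('side')
S,D=cam('scene'),cam('side'); t=(607,-114,46)
print('expect',proj(S,t,'scene'),proj(D,t,'side'))
for c in('scene','side'): print(c,[(round(d['conf'],2),round(d['position'][1]*640),round(d['position'][0]*400)) for d in ctrl.place_of('trap_mid',c)])
C=cam('wrist',s); im=grab('wrist'); m=cv2.inRange(cv2.cvtColor(im,cv2.COLOR_RGB2HSV),(100,120,60),(130,255,255))
n,L,st,ce=cv2.connectedComponentsWithStats(m); print('blue',[(ce[i],st[i,4]) for i in range(1,n) if st[i,4]>150], proj(C,(432,277.3,76),'wrist'))
E
```

```text
time_s: 22.15
eef_pos: [431.5, 277.0, 174.7]
ee_rot: [-179.9, -0.1, 176.2]
wrist_force: [0.3, -0.5, 0.8]
finger_gap: -0.003
grip_force: 0.0
time_s: 22.57
eef_pos: [431.2, 276.9, 187.5]
ee_rot: [-179.9, -0.2, 176.2]
wrist_force: [0.1, -0.6, -0.4]
finger_gap: -0.002
grip_force: 0.0
[431.23014846 276.90195518 187.52052925] [ 0.11936074 -0.60786613 -0.38116266]
expect (np.float64(371.6616363769913), np.float64(234.272623871306)) (np.float64(303.7957614440247), np.float64(201.5919242068853))
scene [(0.96, 294, 231), (0.9, 373, 230), (0.81, 335, 279)]
side [(0.68, 352, 229), (0.64, 300, 204), (0.46, 365, 204)]
blue [(array([315.23913043, 197.63043478]), np.int32(644))] (np.float64(316.6563538206385), np.float64(199.18208103832302))
```

Trap is seen on the board where expected in both cameras, button back out, arm clear.

```bash
python3 -c "
from rig import ctrl
print(ctrl.sign_off())"
```

```text
the job is handed in; nothing more can be done
None
```

The trap stands in the beam with its mouth to the laser, the selector went back to its end stop and then to the fourth click, and the zero button was pressed fully down and released; I handed the job in at about 23 s (no verdict was returned).

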